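# Stack the day's pill pods into one tower

### The arm

A 6-joint arm with a two-finger parallel gripper is mounted at the origin on the work surface. World frame = base frame: x ahead of the robot, y to its left, z up, the work surface at z = 0. Lengths are in mm, angles in rad, forces in N, time in s.
With the tool pointing down it reaches from about 350 to 775 mm from the base axis. Payload 7.3 kg.
Tool frame: the origin (TCP) lies between the finger pads; the fingertips stand arm.tip_reach ahead of it and the grasp point (between the pads) lies 5 mm behind it (arm.tip_reach is the distance from the TCP to the fingertips, in mm); z points along the fingers, y is the direction in which the jaws open and shut (so a half turn about z gives the same grasp; the last joint's range is limited). The gripper opens to 92 mm and grips with 3 to 60 N. Pads are 19 mm wide; open, the fingers measure 130 mm over their backs; the gripper's body (75 mm by 190 mm) begins 47 mm behind the grasp point.
Start: joints at [-1.253, 0.342, 1.524, -0, 1.275, -0.146], TCP at [234.882, -469.546, 240.741] pointing down, gripper open.
Joint ranges: [-2.53, 2.53], [-0.77, 2.02], [0.04, 2.7], [-1, 4.14], [0.28, 2.66], [-3.11, 3.11]. Speed limits (rad/s): [2.57, 2.57, 3.14, 3.14, 3.14, 3.14].

### API

Orientations are given as a unit quaternion [x, y, z, w].
In Python, from station import arm, effector, kin, sensors, eyes, job gives the robot as it stands. The module is installed in compiled form; this text tells all that it offers. Calls block until the motion is done:
- arm.move_to(position, orientation): joint-space move of the TCP to a pose.
- arm.line_to(position, rot=None, speed=150, force_limit=None): straight line of the TCP; rot=None keeps the orientation; speed is the mean speed in mm/s. With force_limit (N) it stops when the force on the tool has changed by that much, and returns True; else False.
- arm.move_j(angles): joint-space move.
- effector.command_gripper(opening, newtons=None): finger opening in mm; newtons is the grip in N (None keeps the last); returns when the fingers have stopped.
- arm.pause(seconds).
- kin.ik(position, orientation): joint angles nearest the present ones, or None.
- sensors.observe(): the state.
- eyes.read_camera(name): name is "scene" or "top" or "wrist"; returns a dict with "frame" (384x512x3 uint8, blue, green, red), "z_map" (384x512 float32, mm along the optical axis (not along the pixel's ray), 0 where there is no reading), "K" (3x3 intrinsics, pixels), "origin" and "attitude" of the camera in the world; the wrist camera has in their place "tool_from_camera" (4x4, takes a point from camera to tool coordinates, whose origin is the TCP and whose axes are the flange's). Camera axes: x right, y down, z forward; pixel columns grow to the right and rows downward; lengths in mm; the calibration is good to about 2 mm. A picture is of the moment at which its call begins: read the wrist's pose just before it.
A pose or a line that the arm cannot do raises arm.PlanningError and nothing moves.
- job.hand_in(): hands the job in, once; it reports no verdict.
Trained networks look in a picture, given as the dict that the camera call returned (one of the last four; its "shot" number tells which), for a name from the list of things; names that differ only in an ending like _2 or _b are one class to them, and where a whole thing is asked for, a point or a joint stands for the part that bears it (a point fixed in the world has none). Each returns a list of dicts, best first, with "score" (0 to 1); they miss things now and then, are a little off and sometimes report something else, mostly with a low value. They report only what shows in the picture. A call takes as long as a camera call.
- eyes.boxes_of(picture, label): "at" ([x, y, z] in mm, in world coordinates, good to about 4 mm: the middle of the surface that is visible of it).
- eyes.cut_out(picture, label): "mask" (384x512 bool, what is visible of it).
The state is a dict: "t": time; "joints": joint angles; "dq": joint speeds; "tau": joint torques, N m; "tcp_pos": TCP position; "tcp_rot": TCP orientation; "ft_force": force on the tool from outside, world axes, zero at the start; "moment": the same for the moment, N m; "width": finger opening in mm.
Only numpy, scipy, OpenCV 4.12 (cv2) and the standard library are available. Lean on these libraries where they do the work, as an engineer would, in place of code of your own. Each camera call takes 0.05 s, during which the arm holds its last target.

### The job

Stack today's pill pods into one tower on the light grey base, so that the next dose is always on top: the blue bedtime pod goes into the base, then the pink evening pod, then the green midday pod, then the yellow morning pod, and the white cap closes it. Seat every piece fully in the one below. Keep the pods upright so that no pills spill, and leave the vial, the jar and the weekly organizer where they are.

Things in the scene. Friction and masses are not known exactly. Their poses are not given: they have to be found in the camera images.
- pod_blue: blue bedtime pill pod, loose, 45-80 g: round open cup 38 mm high, pills on its floor stay put. It stands on a tapered foot 8 mm high (39 mm across below, 46 above); over it the 60 mm body, wall 4 mm, mouth 51 mm wide, 24 mm deep. Origin: centre of the foot's underside, z up. The foot enters a mouth below with 2 mm play; seated, the origin is 30 mm above that of the pod below.
- pod_pink: pink evening pill pod, loose, 45-80 g: round open cup 38 mm high, pills on its floor stay put. It stands on a tapered foot 8 mm high (39 mm across below, 46 above); over it the 60 mm body, wall 4 mm, mouth 51 mm wide, 24 mm deep. Origin: centre of the foot's underside, z up. The foot enters a mouth below with 2 mm play; seated, the origin is 30 mm above that of the pod below.
- pod_green: green midday pill pod, loose, 45-80 g: round open cup 38 mm high, pills on its floor stay put. It stands on a tapered foot 8 mm high (39 mm across below, 46 above); over it the 60 mm body, wall 4 mm, mouth 51 mm wide, 24 mm deep. Origin: centre of the foot's underside, z up. The foot enters a mouth below with 2 mm play; seated, the origin is 30 mm above that of the pod below.
- pod_yellow: yellow morning pill pod, loose, 45-80 g: round open cup 38 mm high, pills on its floor stay put. It stands on a tapered foot 8 mm high (39 mm across below, 46 above); over it the 60 mm body, wall 4 mm, mouth 51 mm wide, 24 mm deep. Origin: centre of the foot's underside, z up. The foot enters a mouth below with 2 mm play; seated, the origin is 30 mm above that of the pod below.
- cap: white tower cap, loose, 30-54 g: the pods' tapered foot 8 mm high, a disc 60 mm across from 8 to 18 mm up, and on it a round knob from 18 to 40 mm up, 26 mm across at its bottom, 30 at its top. Origin: centre of the foot's underside, z up. Seated, its origin is 30 mm above that of the pod below.
- base: light grey tower base, fixed on the counter: flat disc 104 mm across, 14 mm high, with a round black-floored socket about 50 mm across and 10 mm deep in its middle. Origin: centre of its underside, z up. A pod seated in the socket rests with its shoulder on the disc, its origin 6 mm above the base's.
- vial: bystander: closed amber pharmacy vial with white cap, 38 mm across, 72 mm high, standing loose. Origin at the centre of its underside.
- jar: bystander: closed white supplement jar with dark cap, 58 mm across, 85 mm high, standing loose. Origin at the centre of its underside.
- organizer: bystander: white weekly pill organizer with white and black flaps, 75 x 200 x 27 mm, lying loose. Origin at the centre of its underside, long side along its y.

How it is judged:
By the outcome, as a careful person would: the job done as asked, in the order asked, and still so for the second after the job is handed in, with the robot touching nothing.
It also fails if it takes over 144 s, if anything falls off the work surface, if the arm or the gripper's body presses on something with over 40 N, if the wrist force passes 120 N, or if a joint passes its speed limit or range.

## Working session

There is one attempt and no reset: what is moved stays moved. The work goes in short steps, each a Python script; the robot and the scene stay as the last script left them, time stands still between calls to the robot, and variables do not carry over. Pictures are saved under pics/ and viewed, and the job is handed in when it is done.

```bash
mkdir -p pics; ls; python3 - <<'E'
from station import arm, effector, kin, sensors, eyes, job
import cv2
s=sensors.observe(); print(s, arm.tip_reach)
for n in ("scene","top"):
    p=eyes.read_camera(n); cv2.imwrite(f"pics/{n}0.png",p["frame"]); print(n,p["K"],p["origin"],p["attitude"])
    for l in "pod_blue pod_pink pod_green pod_yellow cap base vial jar organizer".split():
        print(l,[( [round(float(v)) for v in d["at"]],round(float(d["score"]),2)) for d in eyes.boxes_of(p,l)])
print(sensors.observe()["t"])
E
```

```text
pics
{'t': 0.0, 'joints': array([-1.25300149e+00,  3.42762247e-01,  1.52500663e+00,  2.22732963e-06,
        1.27543486e+00, -1.46005150e-01]), 'dq': array([ 0.001557  , -0.0017411 ,  0.00145975,  0.00073802, -0.00181117,
        0.00035671]), 'tau': array([-1.74183410e-04, -4.31241918e+01, -2.44222856e+01,  7.17626070e-02,
        5.58648503e-02, -1.28681518e-04]), 'tcp_pos': array([ 234.75309371, -469.1534956 ,  240.02807588]), 'tcp_rot': array([ 9.73231241e-01,  2.29826680e-01, -6.80457215e-05, -8.02664981e-04]), 'ft_force': array([ 0.96696373, -0.29334474,  0.22628935]), 'moment': array([0.022425  , 0.0018399 , 0.00929761]), 'width': 91.66493424782247} 14.0
scene [[428.81866149   0.         255.16020012]
 [  0.         428.81866149 190.76314887]
 [  0.           0.           1.        ]] [1119.46134933  136.15109501  921.29361493] [ 0.58360479  0.76984578 -0.20397714 -0.15854417]
pod_blue [([638, -79, 20], 0.95)]
pod_pink [([644, -274, 24], 0.76)]
pod_green [([637, -82, 21], 0.7), ([447, 73, 18], 0.68), ([662, 110, 74], 0.18)]
pod_yellow [([610, 282, 23], 0.91), ([449, 74, 22], 0.18)]
cap [([457, 291, 19], 0.69)]
base [([432, -136, 16], 0.91)]
vial [([443, -306, 47], 0.6)]
jar [([662, 105, 72], 0.91)]
organizer [([826, -31, 24], 0.76)]
top [[357.24642116   0.         254.41748539]
 [  0.         357.24642116 191.0032699 ]
 [  0.           0.           1.        ]] [ 558.80949437   -1.03809436 1022.01234476] [ 0.71392303 -0.69979372  0.01477186 -0.01960734]
pod_blue [([640, -81, 14], 0.71)]
pod_pink [([810, -35, 23], 0.68), ([646, -272, 17], 0.59)]
pod_green [([452, 73, 13], 0.6)]
pod_yellow [([610, 286, 21], 0.56)]
cap [([452, 287, 15], 0.65)]
base [([434, -145, 11], 0.87), ([450, 74, 15], 0.5)]
vial [([439, -305, 61], 0.83)]
jar [([645, 102, 86], 0.72)]
organizer [([811, -38, 24], 0.85)]
1.0
```

View pics/scene0.png

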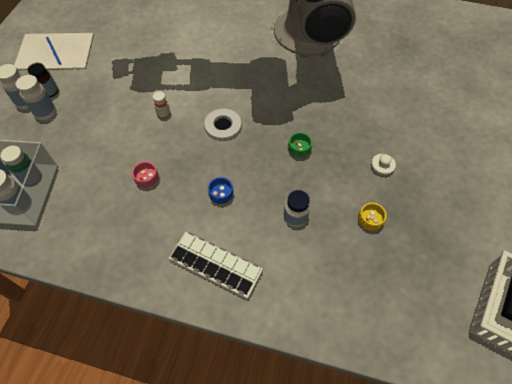

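View pics/top0.png

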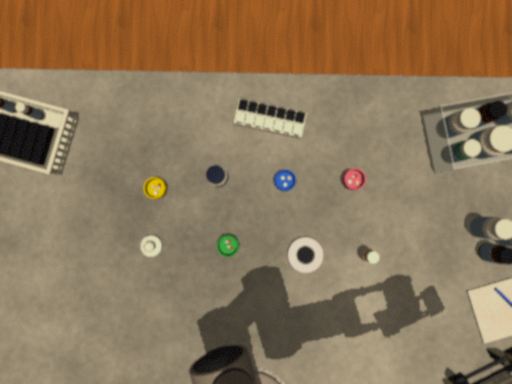

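```bash
cat > h.py <<'E'
from station import arm, effector, kin, sensors, eyes, job
import cv2, numpy as np
from scipy.spatial.transform import Rotation as R
from scipy.optimize import least_squares
Q0=[1,0,0,0]; Q1=[0,1,0,0]
def look(label, name=None, boxes=False):
    s=sensors.observe(); p=eyes.read_camera("wrist")
    T=np.eye(4); T[:3,:3]=R.from_quat(s["tcp_rot"]).as_matrix(); T[:3,3]=s["tcp_pos"]
    M=T@p["tool_from_camera"]
    z=p["z_map"]; v,u=np.mgrid[:384,:512]; K=p["K"]
    P=np.stack([(u-K[0,2])/K[0,0]*z,(v-K[1,2])/K[1,1]*z,z],-1)@M[:3,:3].T+M[:3,3]
    P[z==0]=np.nan
    if name: cv2.imwrite(f"pics/{name}.png",p["frame"])
    c=eyes.cut_out(p,label) if label else []
    return p,P,c
def ring(P,mask,zlo,zhi,r):
    """outer-circle centre: boundary of points in height band, enclosing circle"""
    m=mask&(P[...,2]>zlo)&(P[...,2]<zhi)
    q=P[m][:,:2]
    if len(q)<30: return None
    c=np.array(cv2.minEnclosingCircle(q.astype(np.float32))[0])
    for _ in range(3):
        a=np.arctan2(*(q-c).T[::-1]); d=np.hypot(*(q-c).T)
        b=((a+np.pi)/(2*np.pi)*48).astype(int)
        o=np.array([q[b==k][np.argmax(d[b==k])] for k in range(48) if (b==k).sum()>0])
        f=least_squares(lambda x:np.hypot(*(o-x[:2]).T)-x[2],[*c,r],loss="soft_l1")
        c=f.x[:2]
    return c,f.x[2],len(q),np.median(P[m][:,2]),np.abs(f.fun).max()
E
python3 - <<'E'
from h import *
for q in (Q0,Q1):
    for x in [(434,-140,200),(640,-80,200),(645,-273,200),(450,74,200),(610,284,200),(455,289,200)]:
        k=kin.ik(x,q); print(x,None if k is None else k.round(2) if hasattr(k,'round') else np.round(k,2))
p,P,c=look("base","w0"); print(p["tool_from_camera"].round(3),p["K"][0,0])
arm.move_to([400,-140,230],Q0)
p,P,c=look("base","w1"); print([ (d["score"],d["mask"].sum()) for d in c]); print(sensors.observe()["t"])
if c: print(ring(P,c[0]["mask"],8,20,52))
E
```

```text
(434, -140, 200) [-0.48  0.26  1.77 -0.    1.12  1.09]
(640, -80, 200) [-0.24  0.6   1.22 -0.    1.32  1.33]
(645, -273, 200) [-0.51  0.71  1.02 -0.    1.42  1.06]
(450, 74, 200) [-0.01  0.26  1.77 -0.    1.12  1.57]
(610, 284, 200) [ 0.32  0.65  1.12 -0.    1.37  1.89]
(455, 289, 200) [ 0.42  0.4   1.55 -0.    1.19  1.99]
(434, -140, 200) [-0.48  0.26  1.77 -0.    1.12 -2.05]
(640, -80, 200) [-0.24  0.6   1.22 -0.    1.32 -1.81]
(645, -273, 200) [-0.51  0.71  1.02 -0.    1.42 -2.08]
(450, 74, 200) [-0.01  0.26  1.77 -0.    1.12 -1.58]
(610, 284, 200) [ 0.32  0.65  1.12 -0.    1.37 -1.25]
(455, 289, 200) [ 0.42  0.4   1.55 -0.    1.19 -1.15]
[[-1.00000e-03 -9.69000e-01 -2.47000e-01  6.63170e+01]
 [ 1.00000e+00 -1.00000e-03 -0.00000e+00 -9.16000e-01]
 [-0.00000e+00 -2.47000e-01  9.69000e-01 -1.43807e+02]
 [ 0.00000e+00  0.00000e+00  0.00000e+00  1.00000e+00]] 323.9529966442564
[(0.9, np.int64(6459))]
2.5833
(array([ 432.94909038, -141.24696282]), np.float64(49.598150127129244), 4736, np.float64(13.67012015988658), np.float64(2.1303118103145735))
```

```bash
python3 - <<'E'
from h import *
arm.move_to([465,-140,230],Q1)
p,P,c=look("base","w2"); print([ (d["score"],d["mask"].sum()) for d in c])
if c: print(ring(P,c[0]["mask"],8,20,52))
arm.move_to([605,-80,230],Q0)
p,P,c=look("pod_blue","w3"); print([ (d["score"],d["mask"].sum()) for d in c])
if c: print(ring(P,c[0]["mask"],30,45,30))
print(sensors.observe()["t"])
E
python3 -c "
import cv2
cv2.imwrite('pics/m1.png',cv2.resize(cv2.hconcat([cv2.imread(f'pics/w{i}.png') for i in (1,3)]),(800,300)))"
```

```text
[(0.89, np.int64(6615)), (0.37, np.int64(2115))]
(array([ 431.03994584, -140.41099517]), np.float64(50.04375452199308), 4840, np.float64(13.665145866570896), np.float64(0.6461123150508215))
[(0.92, np.int64(2641))]
(array([639.79791521, -79.40458128]), np.float64(29.343986772106813), 711, np.float64(37.428318238986776), np.float64(1.05229563576329))
8.1833
```

View pics/m1.png

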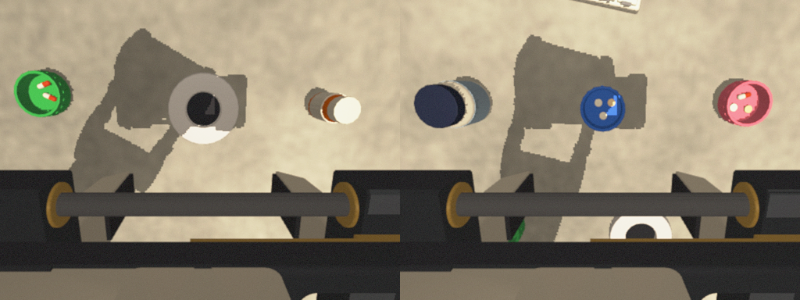

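```bash
cat >> h.py <<'E'
B=np.array([432.0,-140.8]); BIAS=np.array([1.0,-0.4])
def pick(xy,gz,width,N,hov=130):
    effector.command_gripper(width)
    arm.move_to([*xy,hov],Q0); arm.line_to([*xy,gz],speed=100)
    effector.command_gripper(0,N); arm.pause(.1); w=sensors.observe()["width"]
    arm.line_to([*xy,hov],speed=150); arm.pause(.1)
    print("grip",w,sensors.observe()["width"],sensors.observe()["ft_force"].round(2))
def place(zo,gz,rel,hov=230,F=8):
    """zo: target origin height, gz: TCP above origin"""
    h=max(zo+gz+40,100)
    s=sensors.observe()["tcp_pos"]
    arm.line_to([s[0],s[1],h],speed=200)
    arm.move_to([*B,h],Q0); arm.line_to([*B,zo+gz+12],speed=120); arm.pause(.1)
    r=arm.line_to([*B,zo+gz-3],speed=25,force_limit=F)
    s=sensors.observe(); print("contact",r,"origin z",s["tcp_pos"][2]-gz,"want",zo,s["ft_force"].round(1),s["tcp_pos"].round(1))
    effector.command_gripper(rel); arm.pause(.2)
    s=sensors.observe()["tcp_pos"]
    arm.line_to([*s[:2],max(s[2]+60,100)],speed=150)
    print("t",sensors.observe()["t"])
E
python3 - <<'E'
from h import *
pick(np.array([639.8,-79.4])-BIAS,25,92,15)
place(6,25,88)
arm.move_to([400,-140,230],Q0)
p,P,c=look("pod_blue","w4"); print([ (d["score"],d["mask"].sum()) for d in c])
if c: print(ring(P,c[0]["mask"],36,52,30))
E
```

```text
grip 58.71260686033502 58.599632401531366 [-0.68 -0.21 -0.95]
contact True origin z 3.7928198769182124 want 6 [-0.1 -0.2  4.3] [ 431.9 -140.8   28.8]
t 15.75
[]
```

View pics/w4.png

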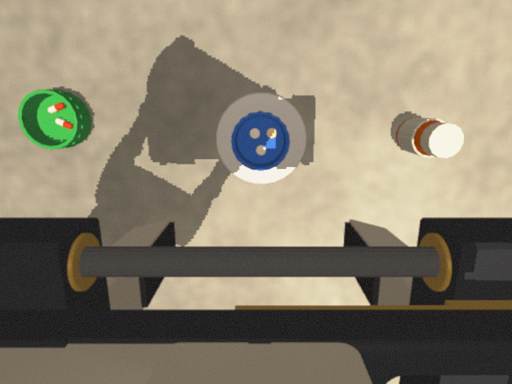

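Blue pod sits inside the base, concentric (pod at px (261,140), base at (261,138)). I'll check its rim height and move on to pink.

```bash
cat >> h.py <<'E'
def rimcheck(P,c0,zrim):
    """points near c0 within 24..33 mm radius: top heights per quadrant"""
    d=P[...,:2]-c0; r=np.hypot(d[...,0],d[...,1]); a=np.arctan2(d[...,1],d[...,0])
    m=(r<36)&(P[...,2]>zrim-6)
    q=P[m]; x=ring(P,m,zrim-6,zrim+12,30)
    print("rim",None if x is None else (x[0].round(1),round(x[1],1),x[2],round(float(x[3]),1)),
      [round(float(np.median(P[m&(a>k-np.pi/4)&(a<=k+np.pi/4)][:,2])),1) for k in (-np.pi/2,0,np.pi/2)], "want",zrim)
E
python3 - <<'E'
from h import *
p,P,c=look(None); rimcheck(P,B+BIAS,44)
arm.move_to([610,-273,230],Q0)
p,P,c=look("pod_pink","w5"); print([ (d["score"],d["mask"].sum()) for d in c])
x=ring(P,c[0]["mask"],30,45,30); print(x)
if x and abs(x[1]-29.5)<1.5 and np.hypot(*(x[0]-[645,-273]))<8:
    pick(x[0]-BIAS,25,92,15); place(36,25,88)
    arm.move_to([400,-140,230],Q0); p,P,c=look(None,"w6"); rimcheck(P,B+BIAS,74)
E
```

```text
rim (array([ 432.7, -140.3]), np.float64(29.5), 704, 41.4) [318.5, 41.7, 320.2] want 44
[(0.96, np.int64(2669)), (0.52, np.int64(484))]
(array([ 646.86848124, -272.62355706]), np.float64(29.363401664640705), 706, np.float64(37.41011635483338), np.float64(0.6394097002345767))
grip 60.04111184948451 60.37488132301059 [-0.22  0.27 -1.52]
contact True origin z 33.8414214832705 want 36 [-0.8  0.2  4.9] [ 431.9 -140.7   58.8]
t 25.0
rim (array([ 432.7, -140.2]), np.float64(29.6), 838, 71.5) [319.8, 71.5, 321.4] want 74
```

```bash
cat >> h.py <<'E'
def rimcheck(P,c0,zrim):
    d=P[...,:2]-c0; r=np.hypot(d[...,0],d[...,1]); a=np.arctan2(d[...,1],d[...,0])
    m=(r<36)&(P[...,2]>zrim-6)&(P[...,2]<zrim+12); x=ring(P,m,zrim-6,zrim+12,30)
    n=(r>26)&(r<29)&m
    print("rim",x[0].round(1),round(x[1],1),round(float(x[3]),1),[round(float(np.median(P[n&(np.cos(a-k)>.7)][:,2])),1) for k in (0,np.pi/2,np.pi,-np.pi/2)],"want",zrim)
    return x
E
python3 - <<'E'
from h import *
p,P,c=look(None); rimcheck(P,B+BIAS,74)
d=np.hypot(*(P[...,:2]-B-BIAS).transpose(2,0,1))
m=(d>40)&(d<48)&(P[...,2]<40); print("disc",np.percentile(P[m][:,2],[10,50,90]))
m=(d>70)&(d<120)&(P[...,2]<12); print("counter",np.percentile(P[m][:,2],[10,50,90]))
arm.move_to([415,74,230],Q0)
p,P,c=look("pod_green","w7"); print([ (d["score"],d["mask"].sum()) for d in c]); x=rimcheck(P,[451,74],38)
print(x, ring(P,c[0]["mask"],30,45,30))
E
```

```text
rim [ 432.6 -140.1] 29.5 71.5 [71.6, 71.4, 71.5, 71.6] want 74
disc [12.72782295 13.72252708 14.70847041]
counter [-1.27178877 -0.28591412  0.70673411]
[(0.81, np.int64(2758))]
rim [454.5  75.4] 29.5 37.5 [37.6, 37.4, 37.1, 37.7] want 38
(array([454.50159681,  75.37210119]), np.float64(29.473418910414257), 719, np.float64(37.45007710308238), np.float64(0.7078840420514183)) (array([454.56266033,  75.39604653]), np.float64(29.484919683445654), 729, np.float64(37.42850182333876), np.float64(0.7112374860911927))
```

View pics/w6.png

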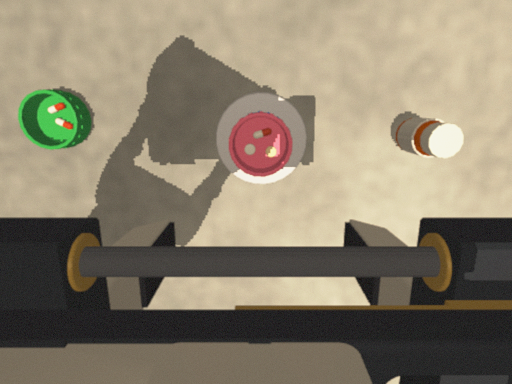

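Pink is concentric and level (all four quadrants at 71.4–71.6). The pink-to-blue spacing is 30 mm, as it should be, but the whole stack reads about 2 mm lower than specified, so I'll lower the targets by that much. Next is green, then yellow.

```bash
python3 - <<'E'
from h import *
pick(np.array([454.5,75.4])-BIAS,25,92,15); place(64,25,88)
s=sensors.observe()["tcp_pos"]
arm.move_to([400,-140,230],Q0); p,P,c=look(None,"w8"); rimcheck(P,B+BIAS,102)
arm.move_to([575,286,230],Q0)
p,P,c=look("pod_yellow","w9"); print([ (d["score"],d["mask"].sum()) for d in c])
print(ring(P,c[0]["mask"],30,45,30), sensors.observe()["t"])
E
python3 -c "
import cv2
cv2.imwrite('pics/m2.png',cv2.resize(cv2.hconcat([cv2.imread(f'pics/w{i}.png') for i in (8,9)]),(800,300)))"
```

```text
grip 60.39714589648307 60.35065039152852 [ 0.03  0.22 -0.51]
contact True origin z 63.63309875468873 want 64 [0.4 1.3 4.1] [ 432.  -140.8   88.6]
t 33.825
rim [ 433.  -140.3] 29.5 101.5 [101.6, 101.5, 101.6, 101.6] want 102
[(0.87, np.int64(2547))]
(array([610.90494616, 283.11223451]), np.float64(28.990020043002758), 641, np.float64(37.37768401994356), np.float64(1.033503723513011)) 36.1
```

View pics/m2.png

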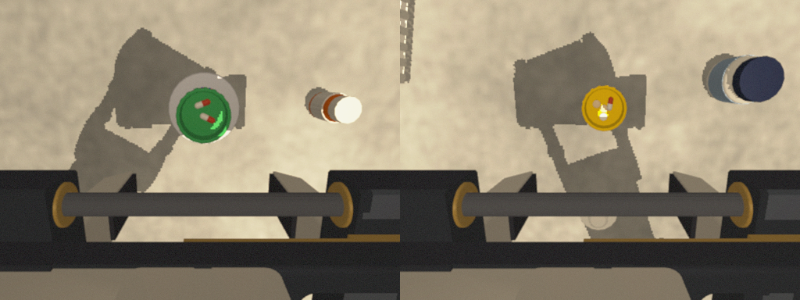

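Green is seated level (rim at 101.5, shown at px (203,115)). The yellow pod is at px (605,107).

```bash
python3 - <<'E'
from h import *
p,P,c=look(None); x=rimcheck(P,np.array([611,284]),38)
pick(x[0]-BIAS,25,92,15); place(94,25,88)
arm.move_to([395,-140,260],Q0); p,P,c=look(None,"w10"); rimcheck(P,B+BIAS,132)
arm.move_to([420,288,230],Q0)
p,P,c=look("cap","w11"); print([ (d["score"],d["mask"].sum()) for d in c])
m=c[0]["mask"]
print(ring(P,m,13,24,30)); print(ring(P,m,36,46,15), sensors.observe()["t"])
E
python3 -c "
import cv2
cv2.imwrite('pics/m3.png',cv2.resize(cv2.hconcat([cv2.imread(f'pics/w{i}.png') for i in (10,11)]),(800,300)))"
```

```text
rim [610.7 283.1] 29.5 37.5 [37.6, 37.6, 37.5, 37.4] want 38
grip 60.188463546552704 60.33839055571219 [-0.3   0.03 -0.74]
contact True origin z 93.67036318946595 want 94 [-0.5  0.5  5.4] [ 432.1 -140.9  118.7]
t 44.2083
rim [ 432.9 -140.3] 29.6 131.5 [131.8, 131.4, 131.6, 131.6] want 132
[(0.83, np.int64(2332))]
(array([448.75003556, 291.8629291 ]), np.float64(29.561389720567785), 1699, np.float64(17.65218025426765), np.float64(0.8301141666423497))
(array([448.62026002, 292.13003109]), np.float64(13.945161794107191), 588, np.float64(39.28617809640102), np.float64(0.8946635424744951)) 46.3917
```

View pics/m3.png

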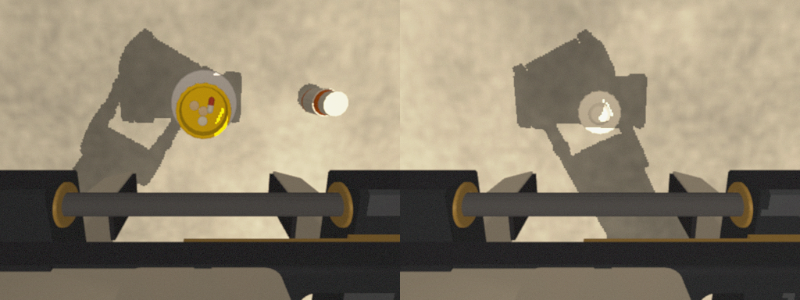

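Yellow is seated level (131.5). The cap shows at px (600,112). I'll grip it by the knob, with the fingertips just above the disc.

```bash
python3 - <<'E'
from h import *
pick(np.array([448.7,292.0])-BIAS,34.5,70,15,hov=150)
p,P,c=look(None,"w12")
place(124,34.5,60)
arm.move_to([385,-140,300],Q0); p,P,c=look(None,"w13")
x=rimcheck(P,B+BIAS,142)
p=eyes.read_camera("scene"); cv2.imwrite("pics/s2.png",p["frame"][60:260,100:420])
q=cv2.resize(p["frame"][80:200,150:310],(640,480)); cv2.imwrite("pics/s3.png",q)
E
python3 -c "
import cv2
cv2.imwrite('pics/m4.png',cv2.resize(cv2.hconcat([cv2.imread(f'pics/w{i}.png') for i in (12,13)]),(800,300)))"
```

```text
grip 28.26430346569358 28.68121573724143 [-0.04 -0.06 -0.78]
contact True origin z 123.51947363457103 want 124 [-0.8  0.2  4.5] [ 432.3 -141.   158. ]
t 55.0333
rim [ 432.8 -140.6] 30.1 141.6 [141.4, 141.6, 141.7, 141.5] want 142
```

View pics/m4.png

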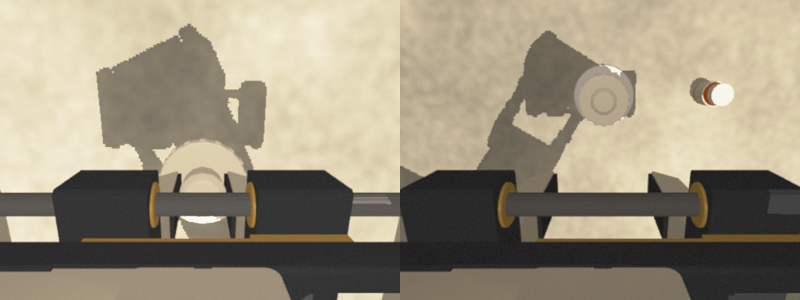

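View pics/s3.png

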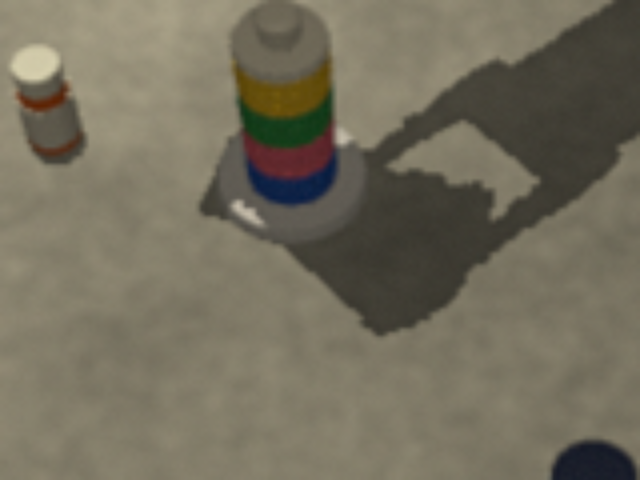

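```bash
python3 - <<'E'
from h import *
p=eyes.read_camera("top"); cv2.imwrite("pics/t2.png",p["frame"])
a=cv2.imread("pics/top0.png")
for n,(x,y) in dict(vial=(370,256),jar=(217,175),organizer=(270,117)).items():
    w=40 if n=="organizer" else 14
    t=a[y-20:y+20,x-w:x+w]; r=cv2.matchTemplate(p["frame"][y-26:y+26,x-w-6:x+w+6],t,cv2.TM_CCOEFF_NORMED); print(n,cv2.minMaxLoc(r)[1],np.array(cv2.minMaxLoc(r)[3])-6)
print(sensors.observe()["tcp_pos"])
job.hand_in()
E
```

```text
vial 0.9975796937942505 [0 0]
jar 0.9972595572471619 [0 0]
organizer 0.998877227306366 [0 0]
[ 384.72247424 -139.70424049  298.33444122]
the job is handed in; nothing more can be done
```

View pics/t2.png

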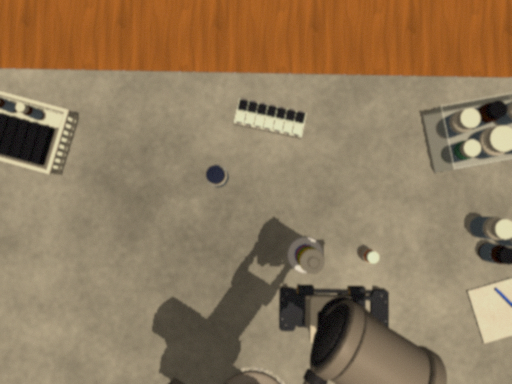

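The tower is built on the base in the order asked: blue, pink, green, yellow, then the white cap. I handed the job in after about 56 s of the 144 s allowed.

- **Seating:** the wrist camera showed the pink, green and yellow rims and the cap disc level to within about 0.4 mm. Blue's tilt was not measured separately. All pieces are centred within about 1 mm and stand 30 mm apart. The scene picture shows a straight tower in the right colours.
- **Bystanders:** the vial, jar and organizer have not moved at all in the top picture compared with the start.
- **One reading that disagreed:** the whole stack sits about 2 mm lower than stated. Blue's origin is about 4 mm above the base's instead of 6 mm, in both the contact height and the camera depth. The spacing above blue is exact, so I took it as fully seated on the socket floor and left it.

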